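Right a toppled vial and hold it pressed in a touch-start vortex mixer

ROBOT

A 6-joint arm with a two-finger parallel gripper is mounted at the origin on a cart in front of the work surface, level with it; the furniture and walls round the work are solid. World frame = base frame: x ahead of the robot, y to its left, z up, the work surface at z = 0. Lengths are in mm, angles in rad, forces in N, time in s.
With the tool pointing down it reaches from about 300 to 775 mm from the base axis. Payload 14.6 kg.
Tool frame: the origin (TCP) lies at the centre of the arm's flange, where the gripper is bolted on; the fingertips stand 199 mm ahead of it and the grasp point (between the pads) lies 180 mm ahead of it; z points along the fingers, y is the line along which they close (so a half turn about z gives the same grasp; the last joint's range is limited). The gripper opens to 94 mm and grips with 3 to 60 N. Pads are 16 mm wide; open, the fingers measure 119 mm over their backs; the gripper's body (75 mm by 177 mm) begins 78 mm behind the grasp point.
Start: joints at [1.237, 0.3, 1.521, -0, 1.321, -0.067], TCP at [145.003, 530.533, 404.646] pointing down, gripper open.
Joint ranges: [-3.03, 3.03], [-0.79, 2.21], [0.23, 2.52], [-1.04, 4.18], [0, 3.07], [-2.55, 2.55]. Speed limits (rad/s): [2.22, 2.22, 2.57, 3.14, 3.14, 3.14].

INTERFACE

Orientations are given as [roll, pitch, yaw] about the fixed x, y, z axes, in that order (R = Rz(yaw) Ry(pitch) Rx(roll)).
In Python, from cell import manip, optics, workorder gives the robot as it stands.
- The arm moves only by the tool step_arm, never from a script. Its argument "increments" is a list that holds one entry, the list of rows, each a list of 7 numbers: the turn, a rotation vector about the tool's x, y, z as a fraction of full scale, then the shift along the tool's x, y, z as a fraction of full scale, then the closure, from -1 (fully open) to 1 (shut). In form: [[[wx, wy, wz, tx, ty, tz, fingers], ...]]. A call has 1 to 5 rows; each row shifts and turns the commanded pose from where the row before left it, along the tool's axes as they then stand; what a row does not reach is not made up. Full scale, the value 1, is 40 mm for a shift and 45 degrees for a turn. A row lasts 1/10 s, in which the tool goes at most 50 mm and 8.59 degrees, less where a joint would pass 70% of its speed; a pose out of reach is approached as far as the arm can. A call with a number of a shift or a turn outside -1 to 1 is refused whole. A call with a gripper value outside its range is refused whole. The fingers move at their own pace and stop on an object; "newtons" is the grip in N (left out, the last holds). Time passes only in rows, so rows that do not move let the fingers close. It gives the time, the measured TCP pose, the force, the opening and the grip force at its end, in the units of the state.
- manip.read_state(): the state, without advancing time (a new reading comes with each control period).
- optics.camera(name): name is "side" or "top"; returns a dict with "frame" (480x640x3 uint8, red, green, blue), "range_z" (480x640 float32, mm along the optical axis (not along the pixel's ray), 0 where there is no reading), "mtx" (3x3 intrinsics, pixels), "cam_to_world" (4x4, takes a point from camera to world coordinates). Camera axes: x right, y down, z forward; pixel columns grow to the right and rows downward; lengths in mm; the calibration is good to about 2 mm. A picture is of the moment at which its call begins.
- workorder.sign_off(): hands the job in; it is judged then, once.
The state is a dict: "clock": time; "joints": joint angles; "qd": joint speeds; "effort": joint torques, N m; "eef_pos": TCP position; "eef_rot": TCP orientation; "wrist_force": force on the tool from outside, world axes, zero at the start; "moment": the same for the moment, N m; "finger_gap": finger opening in mm; "finger_force": force on a finger pad.
Only numpy, scipy, OpenCV 4.12 (cv2) and the standard library are available. Lean on these libraries where they do the work, as an engineer would, in place of code of your own. Each camera call takes 0.05 s, during which the arm holds its last target. There are 200 camera calls.

TASK

The blue-capped vial has toppled over. Stand it upright on the worktop and let go of it, then pick it up again, set it base down in the black rubber cup of the vortex mixer and push the spring-loaded cup down with it, half-way: about 6 mm of its 12 mm travel. Finish while still gripping the vial and keeping the cup pressed half-way, the vial upright and the fingers clear of the mixer; leave the other things where they stand.

Things in the scene. Friction and masses are not known exactly. Their poses are not given: they have to be found in the camera images.
- vial_center (a point): centre of the loose brown glass vial with a white label and a ribbed blue cap: 28 mm diameter, 64 mm long with the cap (24 mm wide, 14 mm long), 25 to 50 g. The point lies on its axis, 32 mm from the base. z axis: along the vial from base to cap. It starts lying on the worktop (axis 14 mm up) with the cap pointing roughly to the left of the robot (+y, up to 0.9 rad either way).
- cup_floor (a point): centre of the inner floor of the mixer's black rubber cup, on which the vial's base rests; the cup opens upward (z up), is 16 mm deep, about 33 mm wide inside at the floor flaring to 39 mm at the rim, 47 mm over the rim outside. Unpressed the floor is 93 mm and the rim 109 mm above the worktop. It moves down with the cup.
- mixer: the vortex mixer, fixed: a white box 125 x 115 mm, 64 mm high, on its top a grey disc and a 34 mm wide metal collar (top of the collar 74 mm up), a dial and a green rocker on its front; the cup stands over its middle. It stands left or right of the vial, turned up to 0.4 rad. Origin: centre of its underside.
- cup (a joint): travel of the spring-loaded cup, m: 0 unpressed, grows as it is pushed straight down, 0.012 at the bottom stop; half-way is 0.006. The spring needs about 2.5 N to start, about 6 N at half-way and 10 N at the stop and pushes the cup up again when let go. The yellow part of the stem between cup and collar is 6 mm long: it just vanishes into the collar at half-way.
- slides_box: bystander: small white carton, 59 x 81 x 33 mm, loose, on the other side of the vial from the mixer; the worktop between the two (within 0.15 m of the robot's midline, nearer than 0.62 m) is free but for the vial. Origin: centre of its underside.
- carton_kraft: bystander: slim brown carton, 47 x 47 x 131 mm, standing loose behind the work. Origin: centre of its underside.
- stub_box: bystander: flat beige specimen box with a shut lid, 65 x 85 x 29 mm, lying loose behind the work. Origin: centre of its underside.
Mind the look-alikes: they are no part of the job. Of the things that look like the mixer, the smaller one is meant.

How it is judged (in metres and radians):
On the way:
1. the blue-capped vial stands upright by itself on the worktop, cap up, let go of (angle between vial_center's own z axis and vertical below 0.1 rad and height (world z) of vial_center between 0.027 and 0.038 m and contact force between the fingers and vial below 0.05 N and linear speed of vial below 0.03 m/s), for 0.2 s.
At the end, for the whole second after the job is handed in: The gripper still grips the vial, which stands base down in the mixer's cup (base on the cup floor within 5 mm, centred within 9 mm, within 0.2 rad of upright) and keeps the cup pressed 3.5 to 8.5 mm down; the robot itself does not touch the mixer (value of joint cup between 0.0035 and 0.0085 m and angle between vial_center's own z axis and vertical below 0.2 rad and horizontal distance between vial_center and cup_floor below 0.009 m and z of vial_center in the frame of cup_floor between 0.027 and 0.038 m and contact force between vial and mixer above 1.5 N and contact force between the fingers and vial above 1 N and contact force between each of the arm, the fingers and mixer below 0.3 N); the arm keeps its last pose, push and grip.
It fails at once if the small white carton is shifted by more than 30 mm or knocked over (distance of slides_box from where it was at the start of the episode above 0.03 m or angle between slides_box's own z axis and vertical above 0.4 rad).
It fails at once if the brown carton is shifted by more than 30 mm or knocked over (distance of carton_kraft from where it was at the start of the episode above 0.03 m or angle between carton_kraft's own z axis and vertical above 0.4 rad).
It fails at once if the specimen box is shifted by more than 30 mm or knocked over (distance of stub_box from where it was at the start of the episode above 0.03 m or angle between stub_box's own z axis and vertical above 0.4 rad).
It also fails if it takes over 61 s, if anything falls off the work surface, if the arm or the gripper's body presses on something with over 40 N, if the wrist force passes 120 N, or if a joint passes its speed limit or range.

## Working session

There is one attempt and no reset: what is moved stays moved. The work goes in short steps, Python scripts to look and compute and a tool call to move; the robot and the scene stay as the last step left them, time stands still between calls to the robot, and variables do not carry over. Pictures are saved under pics/ and viewed, at most 10 in all, crops included, and the job is handed in when it is done.

Besides the shell and the picture viewer there is one more tool, called by a JSON object that holds its "fn" and its "kwargs". step_arm: Moves the arm, as the interface text tells. Its arguments: {"type":"object","properties":{"increments":{"type":"array","items":{"type":"array","items":{"type":"array","items":{"type":"number"}}}},"newtons":{"type":"number"}},"required":["increments"]}

```bash
mkdir -p pics
cat > h.py <<'E'
import numpy as np, cv2
from cell import manip, optics, workorder
from scipy.spatial.transform import Rotation as R
def shot(n):
    c=optics.camera(n); return c
def save(c,f,crop=None,s=1):
    im=c["frame"][:,:,::-1]
    if crop: a,b,d,e=crop; im=im[b:e,a:d]
    cv2.imwrite("pics/"+f,cv2.resize(im,None,fx=s,fy=s,interpolation=cv2.INTER_CUBIC))
def cloud(c):
    K=c["mtx"];T=c["cam_to_world"];z=c["range_z"]
    v,u=np.mgrid[:480,:640]
    p=np.stack([(u-K[0,2])/K[0,0]*z,(v-K[1,2])/K[1,1]*z,z],-1)
    w=p@T[:3,:3].T+T[:3,3]; w[z==0]=np.nan
    return w
def ray(c,u,v,h):
    K=c["mtx"];T=c["cam_to_world"]
    d=T[:3,:3]@np.array([(u-K[0,2])/K[0,0],(v-K[1,2])/K[1,1],1]);o=T[:3,3]
    return o+d*(h-o[2])/d[2]
E
python3 - <<'E'
from h import *
for n in("top","side"):
    c=shot(n); save(c,n+"1.png"); print(n,c["mtx"].round(1).tolist(),c["cam_to_world"].round(2).tolist())
print(manip.read_state())
E
```

```text
top [[555.9, 0.0, 309.4], [0.0, 555.9, 232.8], [0.0, 0.0, 1.0]] [[0.03, -0.98, 0.17, 345.45], [-1.0, -0.03, -0.0, -112.24], [0.01, -0.17, -0.98, 1344.74], [0.0, 0.0, 0.0, 1.0]]
side [[488.3, 0.0, 320.4], [0.0, 488.3, 240.0], [0.0, 0.0, 1.0]] [[0.96, -0.08, 0.25, 304.61], [-0.27, -0.34, 0.9, -1087.22], [0.01, -0.94, -0.35, 490.35], [0.0, 0.0, 0.0, 1.0]]
{'clock': 0.1, 'joints': array([ 1.23738847e+00,  3.00391094e-01,  1.52152178e+00,  1.55073871e-05,
        1.32073716e+00, -6.66125406e-02]), 'qd': array([ 8.39247628e-05, -2.74523444e-03, -3.31182840e-03, -1.06857227e-03,
       -4.73874690e-04, -1.74324320e-04]), 'effort': array([-8.79499948e-04, -5.32643759e+01, -3.53282619e+01,  7.08722323e-02,
        2.33949552e-02, -7.68922837e-05]), 'eef_pos': array([144.99921601, 530.50430825, 404.15520062]), 'eef_rot': array([-3.14053862e+00, -8.53704826e-05,  2.87479345e+00]), 'wrist_force': array([-0.05589374,  0.26347202, -0.14739192]), 'moment': array([ 0.02051638, -0.01651401,  0.04360531]), 'finger_force': 0.0, 'finger_gap': 94.1301432205635}
```

View pics/top1.png

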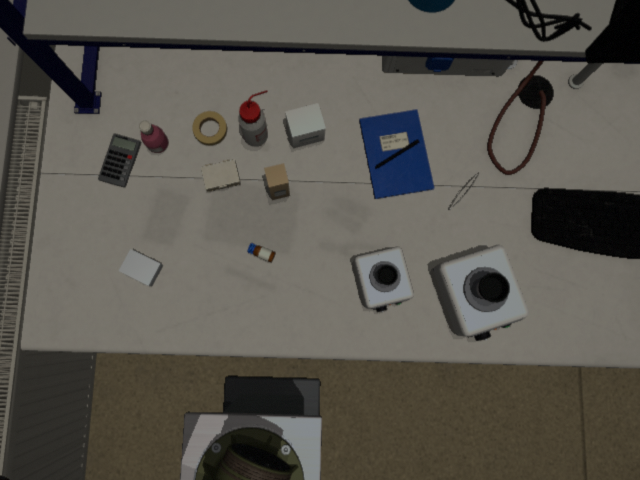

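View pics/side1.png

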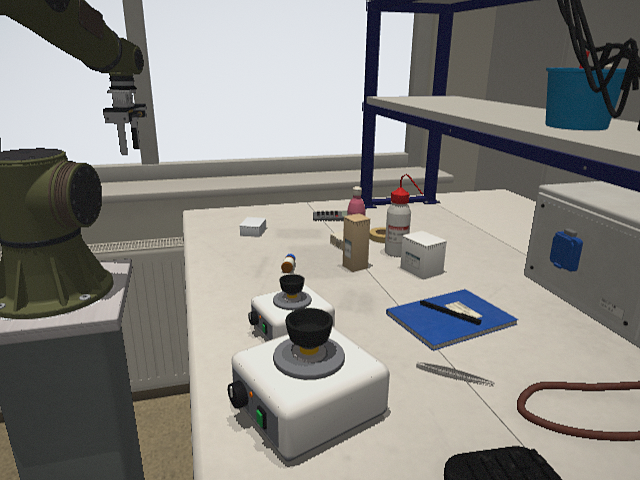

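The top view shows the vial lying at about (262,253), its cap at (252,247). The small mixer's cup is at (385,275), with a larger look-alike at (487,290). The cartons are well clear. Next I measure the vial and the cup.

Run:
```python
from h import *
c=shot("top"); w=cloud(c); hsv=cv2.cvtColor(c["frame"],cv2.COLOR_RGB2HSV)
v,u=np.mgrid[:480,:640]
reg=(abs(u-262)<25)&(abs(v-253)<20)
blue=reg&(hsv[...,0]>95)&(hsv[...,0]<130)&(hsv[...,1]>120)
brown=reg&((hsv[...,0]<14)|(hsv[...,0]>170))&(hsv[...,1]>110)
tall=reg&(w[...,2]>9)
for n,m in(("blue",blue),("brown",brown),("tall",tall)):
    print(n,m.sum(),ray(c,u[m].mean(),v[m].mean(),16).round(1), np.nanmedian(w[m],0).round(1),np.nanmax(w[m][:,2]).round(1))
m=tall|blue|brown
r=cv2.minAreaRect(np.stack([u[m],v[m]],1).astype(np.float32)); print(r)
bp=cv2.boxPoints(r); print([ray(c,*p,14).round(1).tolist() for p in bp])
# cup rim: points z 100..115
reg=(abs(u-385)<40)&(abs(v-275)<40)
m=reg&(w[...,2]>98)&(w[...,2]<120)
e=cv2.minEnclosingCircle(np.stack([u[m],v[m]],1).astype(np.float32)); print("rim",m.sum(),e,ray(c,*e[0],109).round(1),np.nanmedian(w[m],0))
m=reg&(w[...,2]>55)&(w[...,2]<70)
r=cv2.minAreaRect(np.stack([u[m],v[m]],1).astype(np.float32)); print("mixer",r,ray(c,*r[0],64).round(1))
```

```text
blue 50 [537.5  20.6  16. ] [535.9  19.6  26.7] 34.7
brown 50 [527.1  -7.7  16. ] [525.3   1.   26.9] 34.9
tall 311 [529.3  -4.6  16. ] [527.9  -5.4  26.9] 37.1
((261.5, 252.0), (45.0, 36.0), 0.0)
[[484.0, 47.3, 14.0], [571.6, 51.7, 14.0], [575.0, -57.4, 14.0], [487.3, -60.6, 14.0]]
rim 179 ((387.1363525390625, 274.2272644042969), 10.378293991088867) [ 474.7 -294.6  109. ] [ 476.61520138 -296.78826082  108.12666548]
mixer ((383.8824157714844, 277.0294189453125), (54.81304931640625, 49.2347297668457), 75.96376037597656) [ 472.7 -293.7   64. ]
```

```bash
cat >> h.py <<'E'
def pose():
    s=manip.read_state(); return R.from_euler("xyz",s["eef_rot"]),s["eef_pos"]
def plan(R1,p1,n,R0=None,p0=None):
    "rows from commanded pose 0 (default measured) to pose 1"
    if R0 is None: R0,p0=pose()
    rv=(R0.inv()*R1).as_rotvec(); out=[]
    Rc,pc=R0,p0.copy()
    st=R.from_rotvec(np.round(rv/n/np.pi*4,3)*np.pi/4)
    for i in range(n):
        sh=np.round(Rc.inv().apply((p1-pc)/(n-i))/40,3)
        out.append([*np.round(rv/n/np.pi*4,3).tolist(),*sh.tolist()])
        pc=pc+Rc.apply(sh*40); Rc=Rc*st
    print("total deg",np.degrees(np.linalg.norm(rv)).round(1),"mm/row",np.linalg.norm(p1-p0)/n)
    for o in out: print(o)
    print("end",pc.round(1))
def tool(a,tilt):
    "x along horizontal a, z down, then turned about tool y"
    a=np.array([*a,0])/np.hypot(*a); z=np.array([0,0,-1.])
    return R.from_matrix(np.stack([a,np.cross(z,a),z],1))*R.from_rotvec([0,np.radians(tilt),0])
E
python3 - <<'E'
from h import *
c=shot("top"); w=cloud(c); v,u=np.mgrid[:480,:640]
reg=(abs(u-262)<25)&(abs(v-253)<20)
m=(reg&(w[...,2]>12)).astype(np.uint8)
k,l,st,ce=cv2.connectedComponentsWithStats(m); i=1+st[1:,4].argmax(); print(st[1:],ce[1:].round(1))
q=l==i
P=np.array([ray(c,x,y,20) for x,y in zip(u[q],v[q])])[:,:2]; ctr=P.mean(0); ev,V=np.linalg.eigh(np.cov(P.T)); a=V[:,1]; a*=np.sign(a[1]); t=(P-ctr)@a
print(ctr,a,t.min(),t.max(),np.sqrt(ev)); 
r=cv2.minAreaRect(np.stack([u[q],v[q]],1).astype(np.float32)); print(r)
s=c["frame"][225:280,230:295]; save(c,"vz.png",(230,225,295,280),10)
E
```

```text
[[247 243  29  19 304]] [[261.3 251.9]]
[528.66842153  -4.6775659 ] [0.34685781 0.93791772] -31.79438195132229 34.186383051830084 [ 7.81802547 18.75311871]
((260.74139404296875, 251.8965606689453), (27.29721450805664, 11.884501457214355), 21.801406860351562)
```

View pics/vz.png

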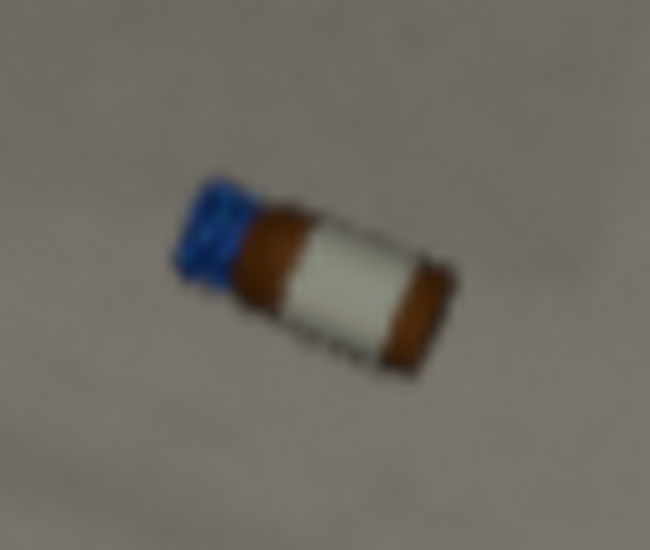

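The crop confirms it: the cap end is at about (252,248), the base end at (272,257), and the axis is about 20° off +y. Next I plan the hover.

Run:
```python
from h import *
a=[.347,.938]; T=tool(a,-35); z=T.as_matrix()[:,2]
g=np.array([528.5,-4.2,14]); p1=g-z*(190.5+90); print(p1)
plan(T,p1,20)
```

```text
[584.32114114 146.6940357  243.77214842]
total deg 99.8 mm/row 30.254282058209093
[0.032, -0.029, 0.102, -0.656, -0.318, 0.201]
[0.032, -0.029, 0.102, -0.675, -0.259, 0.223]
[0.032, -0.029, 0.102, -0.688, -0.199, 0.245]
[0.032, -0.029, 0.102, -0.695, -0.137, 0.265]
[0.032, -0.029, 0.102, -0.697, -0.074, 0.283]
[0.032, -0.029, 0.102, -0.694, -0.011, 0.3]
[0.032, -0.029, 0.102, -0.686, 0.052, 0.315]
[0.032, -0.029, 0.102, -0.672, 0.114, 0.329]
[0.032, -0.029, 0.102, -0.652, 0.176, 0.34]
[0.032, -0.029, 0.102, -0.628, 0.236, 0.349]
[0.032, -0.029, 0.102, -0.599, 0.294, 0.357]
[0.032, -0.029, 0.102, -0.565, 0.35, 0.362]
[0.032, -0.029, 0.102, -0.526, 0.402, 0.365]
[0.032, -0.029, 0.102, -0.484, 0.452, 0.366]
[0.032, -0.029, 0.102, -0.437, 0.498, 0.364]
[0.032, -0.029, 0.102, -0.387, 0.54, 0.36]
[0.032, -0.029, 0.102, -0.334, 0.578, 0.355]
[0.032, -0.029, 0.102, -0.279, 0.612, 0.347]
[0.032, -0.029, 0.102, -0.221, 0.64, 0.336]
[0.032, -0.029, 0.102, -0.161, 0.664, 0.324]
end [584.3 146.7 243.8]
```

{"fn": "step_arm", "kwargs": {"increments": [[[0.032, -0.029, 0.102, -0.656, -0.318, 0.2, -1], [0.032, -0.029, 0.102, -0.675, -0.26, 0.223, -1], [0.032, -0.029, 0.102, -0.688, -0.2, 0.245, -1], [0.032, -0.029, 0.102, -0.695, -0.137, 0.265, -1], [0.032, -0.029, 0.102, -0.697, -0.074, 0.283, -1]]]}}

```text
clock: 0.7
eef_pos: [255.5, 433.6, 364.1]
eef_rot: [-3.04, 0.137, 2.477]
wrist_force: [-0.3, 0.2, -0.1]
finger_gap: 93.9
finger_force: 0.0
```

{"fn": "step_arm", "kwargs": {"increments": [[[0.032, -0.029, 0.102, -0.694, -0.01, 0.3, -1], [0.032, -0.029, 0.102, -0.686, 0.052, 0.315, -1], [0.032, -0.029, 0.102, -0.672, 0.114, 0.329, -1], [0.032, -0.029, 0.102, -0.652, 0.176, 0.34, -1], [0.032, -0.029, 0.102, -0.628, 0.236, 0.35, -1]]]}}

```text
clock: 1.2
eef_pos: [365.5, 337.7, 323.9]
eef_rot: [-3.0, 0.3, 2.084]
wrist_force: [-0.3, 0.0, 0.3]
finger_gap: 94.2
finger_force: 0.0
```

{"fn": "step_arm", "kwargs": {"increments": [[[0.032, -0.029, 0.102, -0.6, 0.294, 0.357, -1], [0.032, -0.029, 0.102, -0.565, 0.35, 0.362, -1], [0.032, -0.029, 0.102, -0.526, 0.402, 0.365, -1], [0.032, -0.029, 0.102, -0.484, 0.452, 0.366, -1], [0.032, -0.029, 0.102, -0.437, 0.498, 0.364, -1]]]}}

```text
clock: 1.7
eef_pos: [475.4, 241.7, 283.7]
eef_rot: [-3.029, 0.467, 1.672]
wrist_force: [0.5, 0.3, -1.2]
finger_gap: 94.0
finger_force: 0.0
```

{"fn": "step_arm", "kwargs": {"increments": [[[0.032, -0.029, 0.102, -0.387, 0.54, 0.36, -1], [0.032, -0.029, 0.102, -0.334, 0.578, 0.355, -1], [0.032, -0.029, 0.102, -0.279, 0.612, 0.347, -1], [0.032, -0.029, 0.102, -0.221, 0.64, 0.336, -1], [0.032, -0.029, 0.102, -0.161, 0.664, 0.324, -1]]]}}

```text
clock: 2.2
eef_pos: [585.2, 145.8, 243.4]
eef_rot: [-3.139, 0.606, 1.214]
wrist_force: [-0.4, 0.9, -0.1]
finger_gap: 94.2
finger_force: 0.0
```

Run:
```python
from h import *
c=shot("side")
s=manip.read_state(); print(s["joints"].round(3),s["eef_pos"],s["clock"])
a=[.347,.938]; T=tool(a,-35); z=T.as_matrix()[:,2]
g=np.array([528.5,-4.2,14])
plan(T,g-z*190.5,4)
```

```text
[ 0.234  0.656  1.432 -0.495  1.446  0.762] [587.1738999  143.04689919 242.09326936] 2.25
total deg 0.7 mm/row 21.831381253638398
[-0.002, -0.001, -0.003, 0.005, -0.021, 0.545]
[-0.002, -0.001, -0.003, 0.005, -0.021, 0.545]
[-0.002, -0.001, -0.003, 0.006, -0.023, 0.546]
[-0.002, -0.001, -0.003, 0.007, -0.023, 0.545]
end [566.4  98.3 170.1]
```

{"fn": "step_arm", "kwargs": {"increments": [[[0, 0, 0, 0, 0, 0, -1], [0, 0, 0, 0, 0, 0.6, -1], [0, 0, 0, 0, 0, 0.6, -1], [0, 0, 0, 0, 0, 0.5, -1], [0, 0, 0, 0, 0, 0, -1]]]}}

```text
clock: 2.75
eef_pos: [569.6, 110.3, 186.5]
eef_rot: [-3.134, 0.607, 1.221]
wrist_force: [0.1, 0.9, 0.3]
finger_gap: 93.8
finger_force: 0.0
```

Run:
```python
from h import *
a=[.347,.938]; T=tool(a,-35); z=T.as_matrix()[:,2]
g=np.array([528.5,-4.2,14])
plan(T,g-z*190.5,1)
c=shot("side"); save(c,"s2.png",(220,180,380,300),5); c=shot("top"); 
print(pose()[1])
```

```text
total deg 0.4 mm/row 20.59561674399585
[-0.007, -0.005, 0.005, -0.021, 0.032, 0.513]
end [566.4  98.3 170.1]
[570.74363103 111.23848493 188.82461209]
```

View pics/s2.png

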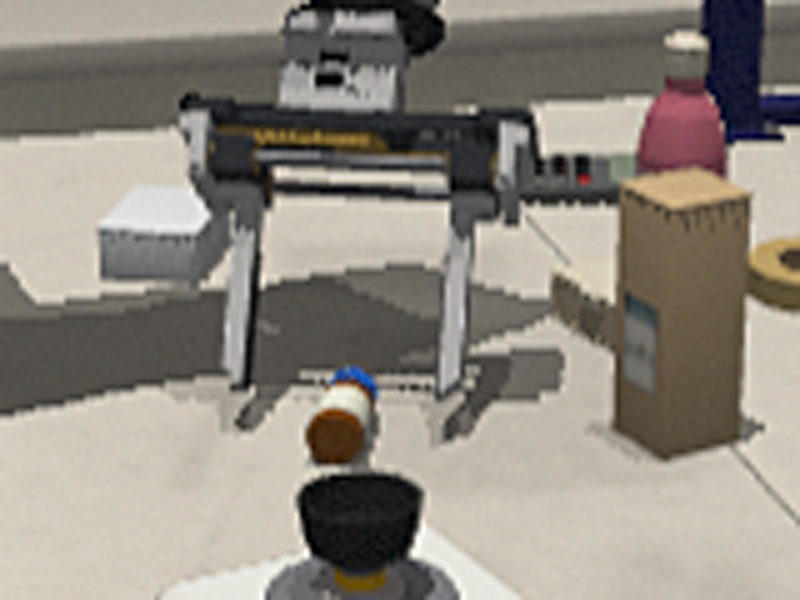

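The fingers straddle the vial from the cap side, tips at about (240,385) and (450,390) in the crop, with the vial at (345,420). I go in and close.

{"fn": "step_arm", "kwargs": {"increments": [[[0, 0, 0, 0, 0.02, 0.25, -1], [0, 0, 0, 0, 0, 0.25, -1], [0, 0, 0, 0, 0, 0, -1], [0, 0, 0, 0, 0, 0, -0.3], [0, 0, 0, 0, 0, 0, 0.2]]], "newtons": 20}}

```text
clock: 3.35
eef_pos: [567.6, 99.7, 171.9]
eef_rot: [-3.138, 0.605, 1.218]
wrist_force: [-0.3, 0.2, -0.2]
finger_gap: 81.2
finger_force: 0.0
```

{"fn": "step_arm", "kwargs": {"increments": [[[0, 0, 0, 0, 0, 0, 1], [0, 0, 0, 0, 0, 0, 1], [0, 0, 0, 0, 0, 0, 1], [0, 0, 0, 0, 0, 0, 1], [0, 0, 0, 0, 0, 0, 1]]]}}

```text
clock: 3.85
eef_pos: [567.5, 99.6, 171.6]
eef_rot: [-3.138, 0.605, 1.218]
wrist_force: [0.5, 0.3, 0.1]
finger_gap: 41.8
finger_force: 0.0
```

Run:
```python
from h import *
s=manip.read_state(); print(s["joints"].round(3),s["eef_pos"],s["finger_gap"],s["finger_force"],s["wrist_force"])
```

```text
[ 0.171  0.706  1.547 -0.539  1.272  0.789] [567.52518434  99.59635775 171.6358584 ] 41.75393268185751 0.0 [0.5301421  0.34770104 0.0625945 ]
```

{"fn": "step_arm", "kwargs": {"increments": [[[0, 0, 0, 0, 0, 0, 1], [0, 0, 0, 0, 0, 0, 1], [0, 0, 0, 0, 0, 0, 1], [0, 0, 0, 0, 0, 0, 1], [0, 0, 0, 0, 0, 0, 1]]]}}

```text
clock: 4.35
eef_pos: [567.5, 99.6, 171.6]
eef_rot: [-3.138, 0.605, 1.218]
wrist_force: [0.0, 0.5, -0.8]
finger_gap: 27.6
finger_force: 20.0
```

Run:
```python
from h import *
a=[.347,.938]; R0,p0=pose(); c=R0.apply([0,0,190.5])+p0; print(c)
# lift 70 straight up, back slightly toward robot
g=c+np.array([-40,0,70]); print("lift"); plan(R0,g-R0.apply([0,0,190.5]),5)
# upright rotation about pivot
f=np.radians(90/12); print("row rot",90/12/45, "shift",-190.5*np.sin(f)/40,190.5*(1-np.cos(f))/40)
```

```text
[529.38332895  -1.87316072  14.92846703]
lift
total deg 0.0 mm/row 16.1245154965971
[0.0, 0.0, 0.0, -0.256, -0.189, -0.248]
[0.0, 0.0, 0.0, -0.256, -0.188, -0.248]
[0.0, 0.0, 0.0, -0.256, -0.189, -0.248]
[0.0, 0.0, 0.0, -0.256, -0.188, -0.247]
[0.0, 0.0, 0.0, -0.256, -0.189, -0.248]
end [527.5  99.6 241.6]
row rot 0.16666666666666666 shift -0.6216309904479956 0.040743847707228054
```

Gripped at a gap of 27.6 mm. I lift, then turn 90° about the pads.

{"fn": "step_arm", "kwargs": {"increments": [[[0, 0, 0, -0.256, -0.19, -0.248, 1], [0, 0, 0, -0.256, -0.19, -0.248, 1], [0, 0, 0, -0.256, -0.19, -0.248, 1], [0, 0, 0, -0.256, -0.19, -0.248, 1], [0, 0, 0, -0.256, -0.19, -0.248, 1]]]}}

```text
clock: 4.85
eef_pos: [526.9, 99.7, 242.2]
eef_rot: [-3.138, 0.605, 1.218]
wrist_force: [0.5, -0.3, -0.4]
finger_gap: 27.3
finger_force: 20.0
```

{"fn": "step_arm", "kwargs": {"increments": [[[0, 0.1, 0, -0.374, 0, 0.015, 1], [0, 0.15, 0, -0.56, 0, 0.033, 1], [0, 0.15, 0, -0.56, 0, 0.033, 1], [0, 0.15, 0, -0.56, 0, 0.033, 1], [0, 0.15, 0, -0.56, 0, 0.033, 1]]]}}

```text
clock: 5.35
eef_pos: [493.0, 7.2, 275.9]
eef_rot: [-3.141, 0.051, 1.216]
wrist_force: [0.0, 0.5, -0.7]
finger_gap: 27.5
finger_force: 20.0
```

Run:
```python
from h import *
s=manip.read_state(); R0,p0=pose(); print(s["joints"].round(3),s["finger_gap"],s["finger_force"],s["wrist_force"], R0.apply([0,0,190.5])+p0,R0.as_matrix()[:,0])
```

```text
[-0.053  0.331  1.808 -0.056  1.02   0.332] 27.468036900466323 19.990277588367462 [ 0.04368261  0.47026108 -0.70279155] [489.46280174  -1.74558657  85.60717966] [ 0.34710689  0.93645853 -0.05061842]
```

{"fn": "step_arm", "kwargs": {"increments": [[[0, 0.15, 0, -0.56, 0, 0.033, 1], [0, 0.15, 0, -0.56, 0, 0.033, 1], [0, 0.15, 0, -0.56, 0, 0.033, 1], [0, 0.15, 0, -0.56, 0, 0.033, 1], [0, 0.15, 0, -0.56, 0, 0.033, 1]]]}}

```text
clock: 5.85
eef_pos: [455.5, -93.8, 249.2]
eef_rot: [-3.141, -0.538, 1.215]
wrist_force: [0.5, 0.5, 0.6]
finger_gap: 27.9
finger_force: 20.0
```

{"fn": "step_arm", "kwargs": {"increments": [[[0, 0.15, 0, -0.56, 0, 0.033, 1], [0, 0.15, 0, -0.56, 0, 0.033, 1], [0, 0.15, 0, -0.56, 0, 0.033, 1], [0, 0.1, 0, -0.374, 0, 0.015, 1], [0, 0, 0, 0, 0, 0, 1]]]}}

```text
clock: 6.35
eef_pos: [434.3, -149.6, 191.9]
eef_rot: [-3.131, -0.967, 1.205]
wrist_force: [0.4, -0.4, -0.9]
finger_gap: 27.6
finger_force: 20.0
```

Run:
```python
from h import *
s=manip.read_state(); R0,p0=pose(); print(s["joints"].round(3),s["finger_gap"],s["finger_force"],s["wrist_force"], R0.apply([0,0,190.5])+p0,R0.as_matrix()[:,2],R0.as_matrix()[:,1],s["clock"])
c=shot("side"); save(c,"s3.png",(200,150,400,300),4)
```

```text
[-0.539  0.484  1.941  1.028  1.237 -0.811] 27.617818406460778 19.990088939666748 [ 0.38239659 -0.40453864 -0.90630061] [488.5122389   -2.4719239   83.79032205] [ 0.28451147  0.77255535 -0.56763672] [ 0.93695146 -0.34940927 -0.00592731] 6.35
```

View pics/s3.png

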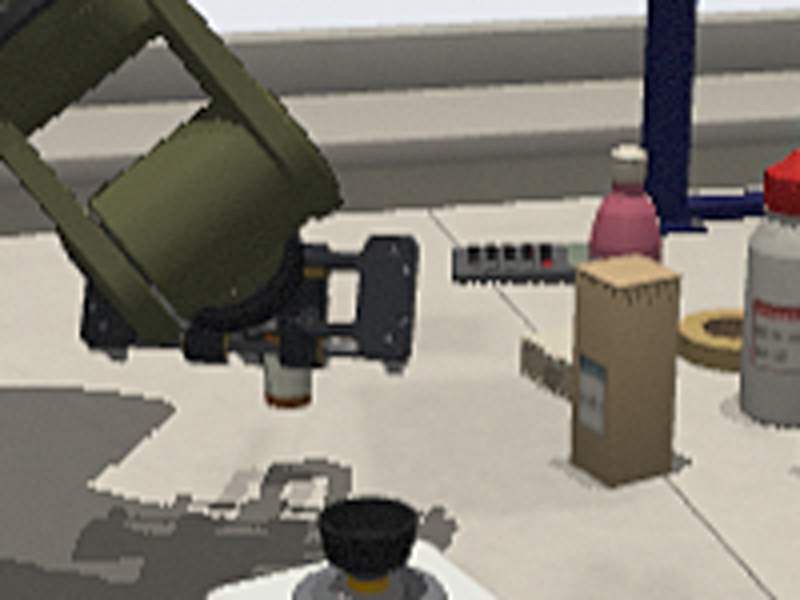

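The vial hangs upright at about (290,380) in the crop, base down, and the wrist is clear. I lower it.

{"fn": "step_arm", "kwargs": {"increments": [[[0, 0, 0, -0.247, 0, 0.17, 1], [0, 0, 0, -0.247, 0, 0.17, 1], [0, 0, 0, -0.247, 0, 0.17, 1], [0, 0, 0, -0.23, 0, 0.16, 1], [0, 0, 0, 0, 0, 0, 1]]]}}

```text
clock: 6.9
eef_pos: [434.5, -148.5, 144.6]
eef_rot: [-3.132, -0.966, 1.208]
wrist_force: [0.6, 0.7, 0.8]
finger_gap: 27.8
finger_force: 20.0
```

Run:
```python
from h import *
s=manip.read_state(); R0,p0=pose(); print(s["wrist_force"], R0.apply([0,0,190.5])+p0,R0.as_matrix()[:,2])
```

```text
[0.60119632 0.66951762 0.82170966] [488.34952214  -1.42987038  36.18548791] [ 0.28275511  0.7722536  -0.56892348]
```

Now slow steps down to contact.

{"fn": "step_arm", "kwargs": {"increments": [[[0, 0, 0, -0.016, 0, 0.011, 1], [0, 0, 0, -0.016, 0, 0.011, 1], [0, 0, 0, 0, 0, 0, 1]]]}}

```text
clock: 7.2
eef_pos: [434.8, -148.9, 144.9]
eef_rot: [-3.137, -0.965, 1.212]
wrist_force: [-0.2, 0.5, -0.2]
finger_gap: 27.3
finger_force: 20.0
```

{"fn": "step_arm", "kwargs": {"increments": [[[0, 0, 0, -0.01, 0, 0.007, 1], [0, 0, 0, 0, 0, 0, 1]]]}}

```text
clock: 7.4
eef_pos: [434.8, -148.9, 144.3]
eef_rot: [-3.137, -0.966, 1.212]
wrist_force: [-1.0, -0.8, -0.4]
finger_gap: 27.9
finger_force: 20.0
```

{"fn": "step_arm", "kwargs": {"increments": [[[0, 0, 0, -0.01, 0, 0.007, 1], [0, 0, 0, 0, 0, 0, 1]]]}}

```text
clock: 7.6
eef_pos: [434.7, -148.9, 143.6]
eef_rot: [-3.136, -0.966, 1.211]
wrist_force: [0.8, 0.2, 0.2]
finger_gap: 27.5
finger_force: 20.0
```

{"fn": "step_arm", "kwargs": {"increments": [[[0, 0, 0, -0.02, 0, 0.014, 1], [0, 0, 0, 0, 0, 0, 1]]]}}

```text
clock: 7.8
eef_pos: [434.7, -148.8, 142.5]
eef_rot: [-3.136, -0.966, 1.211]
wrist_force: [-0.8, 0.4, 0.5]
finger_gap: 27.9
finger_force: 20.0
```

{"fn": "step_arm", "kwargs": {"increments": [[[0, 0, 0, -0.02, 0, 0.014, 1], [0, 0, 0, 0, 0, 0, 1]]]}}

```text
clock: 8.0
eef_pos: [434.8, -148.9, 141.9]
eef_rot: [-3.137, -0.967, 1.212]
wrist_force: [-2.3, -0.2, 6.1]
finger_gap: 27.5
finger_force: 20.0
```

Run:
```python
from h import *
s=manip.read_state(); R0,p0=pose(); print(s["wrist_force"], R0.apply([0,0,190.5])+p0,R0.as_matrix()[:,2],s["clock"])
c=shot("side"); save(c,"s4.png",(240,210,330,280),8)
```

```text
[-2.25352849 -0.18045352  6.10275369] [488.96963131  -1.75626003  33.71577718] [ 0.28435839  0.77235086 -0.56799159] 8.0
```

View pics/s4.png

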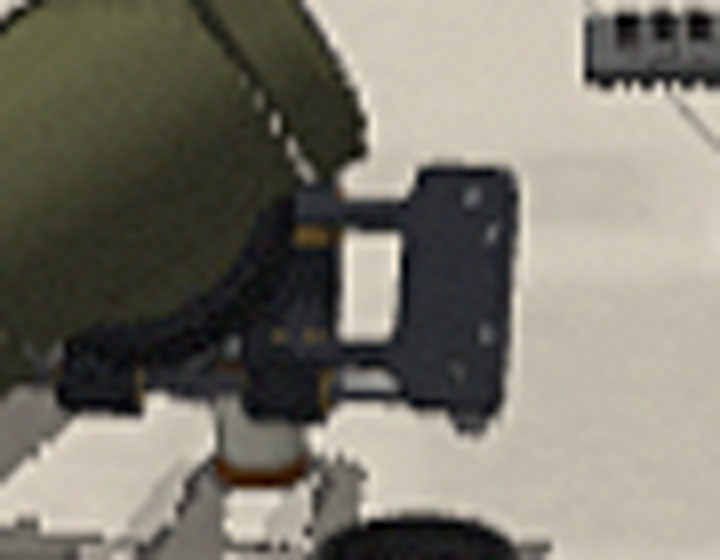

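The vial's base rests on the worktop (6 N contact). I release.

{"fn": "step_arm", "kwargs": {"increments": [[[0, 0, 0, 0.01, 0, -0.007, 0.9], [0, 0, 0, 0, 0, 0, -0.2], [0, 0, 0, 0, 0, 0, -1], [0, 0, 0, 0, 0, 0, -1], [0, 0, 0, 0, 0, 0, -1]]]}}

```text
clock: 8.55
eef_pos: [434.8, -148.9, 142.1]
eef_rot: [-3.136, -0.966, 1.211]
wrist_force: [-0.7, -0.7, 0.3]
finger_gap: 55.9
finger_force: 0.0
```

{"fn": "step_arm", "kwargs": {"increments": [[[0, 0, 0, 0, 0, 0, -1], [0, 0, 0, 0, 0, 0, -1], [0, 0, 0, 0, 0, -0.3, -1], [0, 0, 0, 0, 0, -0.6, -1], [0, 0, 0, 0, 0, -0.8, -1]]]}}

```text
clock: 9.05
eef_pos: [414.9, -201.9, 181.3]
eef_rot: [-3.134, -0.966, 1.21]
wrist_force: [0.9, 0.3, 0.9]
finger_gap: 93.4
finger_force: 0.0
```

{"fn": "step_arm", "kwargs": {"increments": [[[0, 0, 0, 0, 0, -0.8, -1], [0, 0, 0, 0, 0, -0.8, -1], [0, 0, 0, 0.4, 0, -0.5, -1], [0, 0, 0, 0.4, 0, -0.2, -1], [0, 0, 0, 0.4, 0, 0, -1]]]}}

```text
clock: 9.55
eef_pos: [398.4, -247.6, 274.2]
eef_rot: [-3.138, -0.965, 1.211]
wrist_force: [0.4, -0.0, -0.8]
finger_gap: 93.9
finger_force: 0.0
```

Run:
```python
from h import *
s=manip.read_state(); print(s["joints"],s["eef_pos"],s["clock"])
c=shot("top"); w=cloud(c); hsv=cv2.cvtColor(c["frame"],cv2.COLOR_RGB2HSV)
v,u=np.mgrid[:480,:640]
b=(hsv[...,0]>95)&(hsv[...,0]<130)&(hsv[...,1]>110)&(abs(u-262)<40)&(abs(v-268)<45)
e=cv2.minEnclosingCircle(np.stack([u[b],v[b]],1).astype(np.float32))
print(b.sum(),u[b].mean(),v[b].mean(),e,ray(c,u[b].mean(),v[b].mean(),62),np.nanmedian(w[b],0),s["finger_gap"])
im=c["frame"][200:340,150:350,::-1]; d=shot("side")["frame"][160:300,200:400,::-1]
cv2.imwrite("pics/m5.png",cv2.resize(np.hstack([im,d]),None,fx=2,fy=2,interpolation=cv2.INTER_CUBIC))
```

```text
[-0.75072259  0.36344115  1.85564235  0.86602962  1.4789464  -0.73711574] [ 398.4361344  -247.55732761  274.18720584] 9.55
90 257.6222222222222 266.24444444444447 ((257.7321472167969, 266.1071472167969), 5.392981052398682) [489.02380031  -1.10931765  62.        ] [489.0167539   -1.81346675  65.86146663] 93.90812268672994
```

View pics/m5.png

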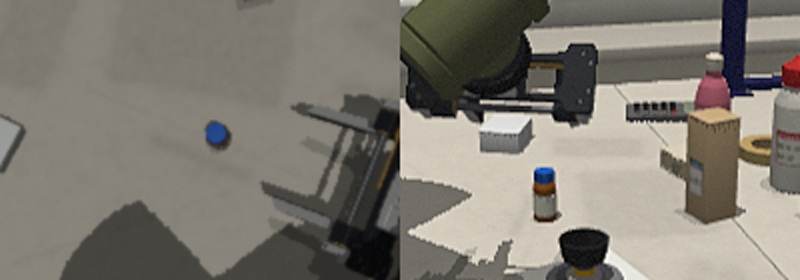

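Top view: the vial stands upright by itself at top pixel (258,266), i.e. world (489,-1.5). I plan to come over it tool-down.

Run:
```python
from h import *
T=tool([.347,.938],0); plan(T,np.array([489,-1.5,320]),10)
```

```text
total deg 55.3 mm/row 26.476834180003202
[-0.0, -0.123, -0.0, 0.466, -0.002, 0.47]
[-0.0, -0.123, -0.0, 0.509, -0.002, 0.423]
[-0.0, -0.123, -0.0, 0.547, -0.002, 0.372]
[-0.0, -0.123, -0.0, 0.581, -0.002, 0.318]
[-0.0, -0.123, -0.0, 0.609, -0.001, 0.261]
[-0.0, -0.123, -0.0, 0.631, -0.002, 0.201]
[-0.0, -0.123, -0.0, 0.647, -0.001, 0.139]
[-0.0, -0.123, -0.0, 0.657, -0.002, 0.075]
[-0.0, -0.123, -0.0, 0.662, -0.001, 0.012]
[-0.0, -0.123, -0.0, 0.66, -0.002, -0.052]
end [489.   -1.5 320. ]
```

{"fn": "step_arm", "kwargs": {"increments": [[[0, -0.123, 0, 0.466, 0, 0.47, -1], [0, -0.123, 0, 0.509, 0, 0.423, -1], [0, -0.123, 0, 0.547, 0, 0.372, -1], [0, -0.123, 0, 0.58, 0, 0.318, -1], [0, -0.123, 0, 0.61, 0, 0.26, -1]]]}}

```text
clock: 10.15
eef_pos: [444.4, -123.4, 295.2]
eef_rot: [-3.138, -0.479, 1.215]
wrist_force: [-0.5, 0.4, -0.6]
finger_gap: 93.7
finger_force: 0.0
```

{"fn": "step_arm", "kwargs": {"increments": [[[0, -0.123, 0, 0.63, 0, 0.2, -1], [0, -0.123, 0, 0.647, 0, 0.139, -1], [0, -0.123, 0, 0.657, 0, 0.075, -1], [0, -0.123, 0, 0.66, 0, 0.012, -1], [0, -0.123, 0, 0.66, 0, -0.052, -1]]]}}

```text
clock: 10.65
eef_pos: [489.7, -1.2, 318.2]
eef_rot: [-3.138, 0.005, 1.217]
wrist_force: [-0.4, -0.7, 0.4]
finger_gap: 93.9
finger_force: 0.0
```

{"fn": "step_arm", "kwargs": {"increments": [[[0, 0, 0, 0, 0, 0, -1], [0, 0, 0, 0, 0, 0, -1]]]}}

```text
clock: 10.85
eef_pos: [489.4, -2.3, 317.9]
eef_rot: [-3.137, -0.001, 1.218]
wrist_force: [-0.2, -0.3, 0.2]
finger_gap: 93.7
finger_force: 0.0
```

Run:
```python
from h import *
T=tool([.347,.938],0); print(pose()[1],pose()[0].as_matrix()[:,2]);plan(T,np.array([489,-1.5,230]),3); plan(T,np.array([489,-1.5,320]),1)
```

```text
[489.39607047  -2.25028872 317.88879055] [-0.00421395  0.00241243 -0.99998821]
total deg 0.3 mm/row 29.297628478143707
[-0.002, -0.0, 0.001, 0.004, -0.002, 0.732]
[-0.002, -0.0, 0.001, 0.004, -0.003, 0.733]
[-0.002, -0.0, 0.001, 0.004, -0.004, 0.732]
end [489.   -1.5 230. ]
total deg 0.3 mm/row 2.275304440763439
[-0.006, -0.001, 0.002, 0.014, -0.016, -0.053]
end [489.   -1.5 320. ]
```

{"fn": "step_arm", "kwargs": {"increments": [[[0, 0, 0, 0, 0, 0.6, -1], [0, 0, 0, 0, 0, 0.8, -1], [0, 0, 0, 0, 0, 0.6, -1], [0, 0, 0, 0, 0, 0.22, -1], [0, 0, 0, 0, 0, 0, 0.3]]], "newtons": 30}}

```text
clock: 11.35
eef_pos: [489.0, -3.2, 229.0]
eef_rot: [-3.136, 0.0, 1.215]
wrist_force: [0.2, 0.8, 1.0]
finger_gap: 89.0
finger_force: 0.0
```

{"fn": "step_arm", "kwargs": {"increments": [[[0, 0, 0, 0, 0, 0, 1], [0, 0, 0, 0, 0, 0, 1], [0, 0, 0, 0, 0, 0, 1], [0, 0, 0, 0, 0, 0, 1], [0, 0, 0, 0, 0, 0, 1]]]}}

```text
clock: 11.85
eef_pos: [489.4, -2.4, 230.3]
eef_rot: [-3.139, 0.0, 1.216]
wrist_force: [-0.2, 0.6, -1.2]
finger_gap: 49.9
finger_force: 0.0
```

{"fn": "step_arm", "kwargs": {"increments": [[[0, 0, 0, 0, 0, 0, 1], [0, 0, 0, 0, 0, 0, 1], [0, 0, 0, 0, 0, 0, 1], [0, 0, 0, 0, 0, 0, 1], [0, 0, 0, 0, 0, 0, 1]]]}}

```text
clock: 12.35
eef_pos: [489.4, -2.4, 230.0]
eef_rot: [-3.138, 0.0, 1.216]
wrist_force: [0.2, -0.5, -0.2]
finger_gap: 27.0
finger_force: 30.0
```

Run:
```python
from h import *
R0,p0=pose(); print(p0); print("up"); plan(R0,np.array([489,-1.5,359]),4)
# to above cup, keep orientation, base at p-229
print("over"); plan(R0,np.array([475.5,-296,359]),10,R0,np.array([489,-1.5,359]))
```

```text
[489.35084862  -2.41739439 229.96753202]
up
total deg 0.0 mm/row 32.259051538853804
[0.0, 0.0, 0.0, 0.004, -0.007, -0.806]
[0.0, 0.0, 0.0, 0.004, -0.006, -0.807]
[0.0, 0.0, 0.0, 0.005, -0.007, -0.806]
[0.0, 0.0, 0.0, 0.004, -0.006, -0.807]
end [489.   -1.5 359. ]
over
total deg 0.0 mm/row 29.480926037015866
[0.0, 0.0, 0.0, -0.702, 0.224, -0.0]
[0.0, 0.0, 0.0, -0.702, 0.224, -0.0]
[0.0, 0.0, 0.0, -0.702, 0.224, -0.001]
[0.0, 0.0, 0.0, -0.702, 0.224, -0.0]
[0.0, 0.0, 0.0, -0.702, 0.225, -0.001]
[0.0, 0.0, 0.0, -0.702, 0.224, -0.0]
[0.0, 0.0, 0.0, -0.702, 0.225, -0.001]
[0.0, 0.0, 0.0, -0.702, 0.224, -0.0]
[0.0, 0.0, 0.0, -0.702, 0.225, -0.001]
[0.0, 0.0, 0.0, -0.703, 0.224, -0.0]
end [ 475.5 -296.   359. ]
```

{"fn": "step_arm", "kwargs": {"increments": [[[0, 0, 0, 0, 0, -0.5, 1], [0, 0, 0, 0, 0, -0.8, 1], [0, 0, 0, 0, 0, -0.8, 1], [0, 0, 0, 0, 0, -0.8, 1], [0, 0, 0, 0, 0, -0.4, 1]]]}}

```text
clock: 12.85
eef_pos: [489.8, -2.5, 364.7]
eef_rot: [-3.142, -0.001, 1.216]
wrist_force: [0.7, 1.2, 0.2]
finger_gap: 26.9
finger_force: 30.0
```

{"fn": "step_arm", "kwargs": {"increments": [[[0, 0, 0, -0.7, 0.224, 0, 1], [0, 0, 0, -0.7, 0.224, 0, 1], [0, 0, 0, -0.7, 0.224, 0, 1], [0, 0, 0, -0.7, 0.224, 0, 1], [0, 0, 0, -0.7, 0.224, 0, 1]]]}}

```text
clock: 13.35
eef_pos: [482.8, -150.5, 361.9]
eef_rot: [-3.138, 0.0, 1.216]
wrist_force: [0.1, 0.4, -0.9]
finger_gap: 26.9
finger_force: 30.0
```

{"fn": "step_arm", "kwargs": {"increments": [[[0, 0, 0, -0.7, 0.224, 0, 1], [0, 0, 0, -0.7, 0.224, 0, 1], [0, 0, 0, -0.7, 0.224, 0, 1], [0, 0, 0, -0.7, 0.224, 0, 1], [0, 0, 0, -0.7, 0.224, 0, 1]]]}}

```text
clock: 13.85
eef_pos: [476.2, -297.4, 361.7]
eef_rot: [-3.138, 0.0, 1.216]
wrist_force: [0.3, -0.0, -0.7]
finger_gap: 26.7
finger_force: 30.0
```

{"fn": "step_arm", "kwargs": {"increments": [[[0, 0, 0, 0, 0, 0, 1], [0, 0, 0, 0, 0, 0, 1]]]}}

```text
clock: 14.05
eef_pos: [476.3, -296.3, 361.4]
eef_rot: [-3.138, 0.0, 1.215]
wrist_force: [-0.5, 1.0, -0.7]
finger_gap: 27.0
finger_force: 30.0
```

Run:
```python
from h import *
R0,p0=pose(); s=manip.read_state();print(p0,R0.as_matrix()[:,2],s["joints"],s["finger_gap"])
c=shot("side"); save(c,"s6.png",(220,190,360,310),5)
# side view measure: vial column / cup column
K=c["mtx"];T=np.linalg.inv(c["cam_to_world"])
def px(p):
    q=T[:3,:3]@p+T[:3,3]; return (K@(q/q[2]))[:2].round(1)
print("pred base",px(p0-[0,0,230]),"pred rim",px(np.array([475.5,-295.5,109])))
plan(R0,np.array([475.5,-296,p0[2]]),1)
h=cv2.cvtColor(c["frame"],cv2.COLOR_RGB2HSV)
```

```text
[ 476.27211269 -296.28535221  361.41877301] [-0.00360587  0.00124272 -0.99999273] [-6.21664265e-01  3.62560134e-01  1.54133007e+00 -1.15173425e-03
  1.24135766e+00 -2.65197762e-01] 26.99433534139605
pred base [292.6 268.1] pred rim [292.2 279.2]
total deg 0.1 mm/row 0.9460349983057543
[0.0, 0.0, 0.001, -0.014, -0.019, 0.004]
end [ 475.5 -296.   361.4]
```

View pics/s6.png

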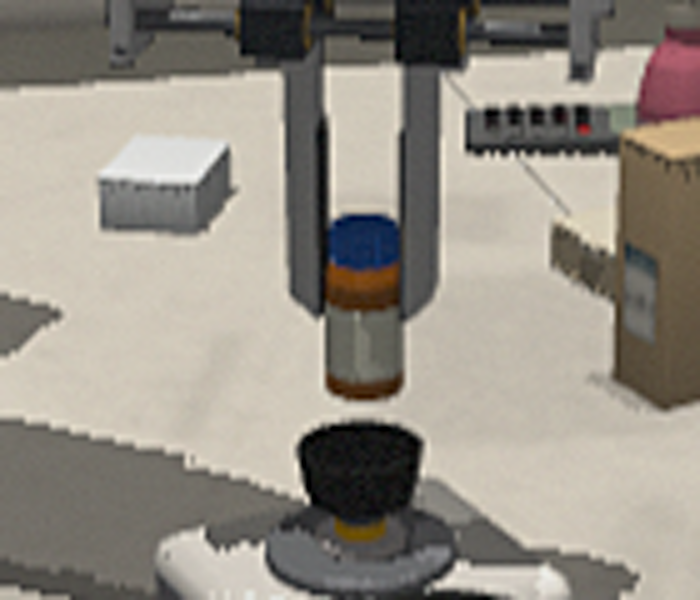

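The vial (crop column 365) hangs over the cup (360), about 1.5 mm off to the right. I correct that and descend.

{"fn": "step_arm", "kwargs": {"increments": [[[0, 0, 0, -0.01, -0.028, 0, 1], [0, 0, 0, 0, 0, 0.2, 1], [0, 0, 0, 0, 0, 0.3, 1], [0, 0, 0, 0, 0, 0.25, 1], [0, 0, 0, 0, 0, 0, 1]]]}}

```text
clock: 14.6
eef_pos: [475.0, -295.9, 329.7]
eef_rot: [-3.135, -0.0, 1.216]
wrist_force: [-0.4, -0.6, -0.1]
finger_gap: 27.4
finger_force: 30.0
```

{"fn": "step_arm", "kwargs": {"increments": [[[0, 0, 0, 0, 0, 0.06, 1], [0, 0, 0, 0, 0, 0.06, 1], [0, 0, 0, 0, 0, 0, 1], [0, 0, 0, 0, 0, 0, 1]]]}}

```text
clock: 15.0
eef_pos: [475.1, -296.2, 327.2]
eef_rot: [-3.139, 0.0, 1.216]
wrist_force: [0.3, -1.0, -0.2]
finger_gap: 27.3
finger_force: 30.0
```

{"fn": "step_arm", "kwargs": {"increments": [[[0, 0, 0, 0, 0, 0.04, 1], [0, 0, 0, 0, 0, 0.04, 1], [0, 0, 0, 0, 0, 0, 1], [0, 0, 0, 0, 0, 0, 1]]]}}

```text
clock: 15.4
eef_pos: [475.1, -296.2, 323.8]
eef_rot: [-3.138, 0.0, 1.216]
wrist_force: [0.2, -0.8, 0.5]
finger_gap: 27.1
finger_force: 30.0
```

{"fn": "step_arm", "kwargs": {"increments": [[[0, 0, 0, 0, 0, 0.04, 1], [0, 0, 0, 0, 0, 0.03, 1], [0, 0, 0, 0, 0, 0, 1], [0, 0, 0, 0, 0, 0, 1]]]}}

```text
clock: 15.8
eef_pos: [475.1, -296.2, 321.2]
eef_rot: [-3.139, 0.001, 1.216]
wrist_force: [-0.1, -0.6, 4.1]
finger_gap: 27.2
finger_force: 30.0
```

{"fn": "step_arm", "kwargs": {"increments": [[[0, 0, 0, 0, 0, 0.04, 1], [0, 0, 0, 0, 0, 0.03, 1], [0, 0, 0, 0, 0, 0, 1], [0, 0, 0, 0, 0, 0, 1]]]}}

```text
clock: 16.2
eef_pos: [475.1, -296.2, 318.4]
eef_rot: [-3.139, 0.001, 1.216]
wrist_force: [0.2, 0.8, 5.3]
finger_gap: 26.7
finger_force: 30.0
```

Run:
```python
from h import *
f=[]
for _ in range(4):
    c=shot("side"); s=manip.read_state(); f.append(s["wrist_force"])
print(np.mean(f,0),s["eef_pos"])
save(c,"s7.png",(250,220,340,320),6)
```

```text
[-0.10554173 -0.23259708  5.13216684] [ 475.11755309 -296.18817101  318.30577965]
```

View pics/s7.png

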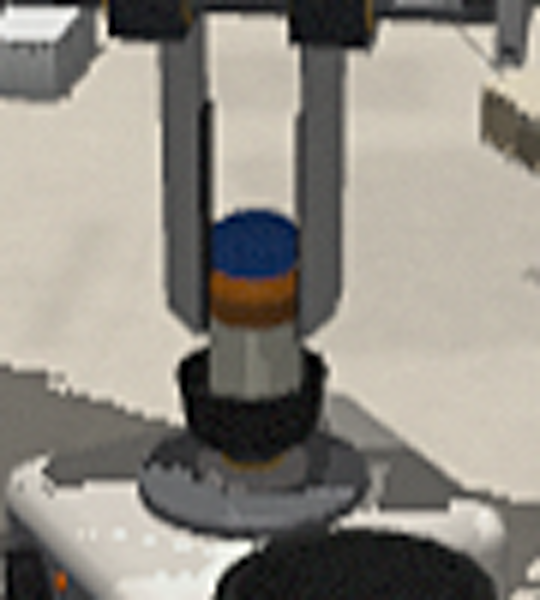

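The vial sits upright in the cup, with a thin yellow sliver left at (250,462) in the crop and 5.1 N on the wrist, so about 4.6 mm of travel. About 1.4 mm more.

{"fn": "step_arm", "kwargs": {"increments": [[[0, 0, 0, 0, 0, 0.035, 1], [0, 0, 0, 0, 0, 0, 1], [0, 0, 0, 0, 0, 0, 1], [0, 0, 0, 0, 0, 0, 1], [0, 0, 0, 0, 0, 0, 1]]]}}

```text
clock: 16.9
eef_pos: [475.1, -296.2, 317.0]
eef_rot: [-3.139, 0.001, 1.216]
wrist_force: [-0.2, -0.2, 5.4]
finger_gap: 27.6
finger_force: 30.0
```

Run:
```python
from h import *
f=[]
for _ in range(6):
    c=shot("side"); s=manip.read_state(); f.append(s["wrist_force"])
F=np.mean(f,0); print(F,s["eef_pos"],s["finger_force"])
if 5<F[2]<7.3: print(workorder.sign_off())
```

```text
[ 0.17240462 -0.11806361  5.97490193] [ 475.09618016 -296.19309187  316.96877987] 30.001198947429657
the job is handed in; nothing more can be done
None
```

The job is handed in. I stood the vial upright on the worktop and let go of it, then picked it up again and set it in the mixer cup; it is still gripped at 30 N and holds the cup about 6 mm down (6.0 N on the wrist). The sign-off returned no verdict.

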